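# Fit a spacer on the jig and gauge it

## Task

Slip the blue spacer sleeve over the upright shaft of the jig until it rests fully home on the shoulder, and let go of it. Then take the red-handled gauge rod from its cradle, push it gently down the sloping brass guide tube until its collar stops on the tube's mouth, let it rest there a moment, and draw it out again. Finish while still holding the rod in the gripper: level and still, all of it at least 15 cm above the bench and touching nothing else, with the sleeve still home and the other things on the bench left where they are.

Things in the scene. Friction and masses are not known exactly. Their poses are not given: they have to be found in the camera images.
- sleeve: Blue plastic spacer sleeve (ring), outside diameter 40 mm, bore 20 mm, 35 mm high, standing upright on the bench, about 50 g. Origin: centre of its underside; z along its bore, up.
- jig: Fixed jig: aluminium plate 220 (along its x) x 90 x 12 mm; origin: centre of its underside, z up. At x = +60 mm: dark shoulder disc, 44 mm diameter, top 20 mm above the bench, and on it a steel shaft, 16 mm diameter, bevelled top 75 mm above the bench. A blue post (12 x 20 mm, 90 mm high) at x = -20 mm carries the guide tube.
- shaft_seat (a point): Centre of the shoulder's top face on the shaft's axis, where the centre of the sleeve's underside comes to rest; axes as the jig's.
- shaft_top (a point): Centre of the shaft's top end, 75 mm above the bench; axes as the jig's.
- tube: Fixed brass tube on the jig, open ends, 40 mm long. Origin: centre of its mouth (upper end, 116 mm above the bench); x along its axis into the tube, the rod's way in: along the jig's x and 30 degrees down. Outside 24 mm (mouth 32 mm), bore 14 mm flaring over the last 12 mm to 22 mm. The rod fully in ends 7 mm above the seated sleeve; a sleeve not home blocks it.
- rod: Gauge rod, about 150 g, level in the cradle, axis 60 mm above the bench. Origin: centre of the collar's stop face; x to the tip. Steel shank, 10 mm diameter, x 0 to 100 mm, black marks near the tip; brass collar, 36 mm diameter, x -8 to 0; red square handle 14 x 14 mm, x -98 to -8, sides upright; balances at x = -22 mm. Collar stopped: origin and x axis on the tube's.
- rod_tip (a point): Centre of the rod's tip end, 100 mm from the rod's origin; axes as the rod's.
- rod_grip (a point): Good place to grip the handle across its sides, on the rod's axis 38 mm behind the stop face; axes as the rod's.
- cradle: Fixed grey cradle: plate 185 x 60 x 8 mm with two U forks open at the top, 8 mm thick. Origin: underside, below the rod's collar; x along the rod to its tip, z up. Front fork at x = +60 mm under the shank (26 mm wide, top at 67 mm), rear fork at x = -86 mm under the handle's end (30 mm wide, top at 65 mm). Lift the rod straight up 25 mm to clear.
- battery_a: Nine-volt block battery, black with copper top, 26 x 17 x 48 mm, standing; origin: centre of underside. Not part of the job: leave it alone.
- battery_b: Second block battery, same as battery_a; origin: centre of underside. Not part of the job: leave it alone.
- breadboard: White solderless breadboard with chips on it, 55 x 165 x 9 mm; origin: centre of underside. Not part of the job: leave it alone.
- screwdriver: Screwdriver lying on the bench; origin: centre of underside. Not part of the job: leave it alone.
- solder_reel: Grey reel, 60 mm across, 42 mm high, standing on its flange; origin: centre of underside. Not part of the job: leave it alone.
- multimeter: Yellow multimeter lying face up, 150 x 75 x 35 mm; origin: centre of underside. Not part of the job: leave it alone.
- parts_tray: Blue open tray with compartments, 160 x 100 x 35 mm; origin: centre of underside. Not part of the job: leave it alone.
There are look-alikes about, which are no part of the job. Of the things shaped like the jig, the aluminium one is meant.

How it is judged:
On the way, in this order (a step that is already met when the one before it is completed fails the run):
1. the sleeve is fully home on the jig's shaft and let go (horizontal distance between sleeve and shaft_seat below 0.0045 m and z of sleeve in the frame of shaft_seat between -0.003 and 0.003 m and angle between sleeve's own z axis and vertical below 0.08 rad and contact force between the fingers and sleeve below 0.2 N), for 0.2 s.
2. the gauge rod is in the guide tube with its collar stopped on the mouth (x of rod in the frame of tube above -0.003 m and x of rod_tip in the frame of tube above 0.095 m and distance between rod and tube below 0.006 m and angle between the x axis of rod and the x axis of tube, either way round below 0.1 rad and contact force between rod and tube above 0.3 N), for 0.2 s.
3. the rod is drawn out of the tube (x of rod_tip in the frame of tube below -0.003 m), for 0.05 s.
At the end, for the whole second after the job is handed in: The sleeve is seated (centred within 4.5 mm, underside within 3 mm of the shoulder, tilt under 0.08 rad); the fingers hold the rod, its stop face and tip more than 140 mm above the bench, its axis level within 0.14 rad (8 degrees), still, and touching neither jig, sleeve nor cradle (all of step 1 and height (world z) of each of rod_tip, rod above 0.14 m and angle between rod's own x axis and vertical between 1.4308 and 1.7108 rad and contact force between the fingers and rod above 1 N and contact force between rod and jig below 0.1 N and contact force between rod and sleeve below 0.1 N and contact force between rod and cradle below 0.1 N and linear speed of rod below 0.02 m/s and angular speed of rod below 0.15 rad/s); the arm keeps its last pose, push and grip.
It fails at once if the rod is rammed against the tube (over 40 N) (contact force between rod and tube above 40 N).
It fails at once if a bystander is pushed more than 30 mm (distance of any of battery_a, battery_b, breadboard, screwdriver, solder_reel, multimeter, parts_tray from where it was at the start of the episode above 0.03 m).
It also fails if it takes over 64 s, if anything falls off the work surface, if the arm or the gripper's body presses on something with over 40 N, if the wrist force passes 120 N, or if a joint passes its speed limit or range.

## Robot

A 7-joint arm with a two-finger parallel gripper is mounted at the origin on the work surface. World frame = base frame: x ahead of the robot, y to its left, z up, the work surface at z = 0. Lengths are in m, angles in rad, forces in N, time in s.
With the tool pointing down it reaches from about 0.375 to 0.925 m from the base axis. Payload 3.1 kg.
Tool frame: the origin (TCP) lies midway between the tips of the shut fingers; the grasp point (between the pads) lies 19 mm behind it; z points along the fingers, y is the line along which they close (so a half turn about z gives the same grasp; the last joint's range is limited). The gripper opens to 85 mm and grips with 20 to 120 N. Pads are 22 mm wide; open, the fingers measure 114 mm over their backs; the gripper's body (76 mm by 85 mm) begins 54 mm behind the grasp point. The pads swing forward as they close: fully open they stand 13 mm farther back than shut.
Start: joints at [-1.268, 0.383, 0.044, 1.598, -0.018, 1.161, -0.05], TCP at [0.254, 0.598, 0.231] pointing down, gripper open.
Joint ranges: [-2.61, 2.61], [-0.41, 2.15], [-1.48, 1.57], [0, 2.5], [-1.57, 4.71], [0.05, 1.97], [-2.85, 2.85]. Speed limits (rad/s): [2.79, 2.79, 3.14, 3.14, 3.14, 3.14, 3.14].

## Interface

Orientations are given as a 3x3 rotation matrix whose columns are the frame's x, y, z axes.
In Python, from cell import telemetry, vision, close_job gives the robot as it stands.
- The arm moves only by the shell command python3 -m handwheel 'ROWS' [OPENING] [FORCE]. ROWS is JSON, one flat list of numbers, 4 for each row, row after row: the shift along the tool's x, y, z in m, then the turn about the tool's z in rad. A call has exactly 8 rows; each row is the pose to reach, as a shift and turn from the pose commanded when the call began, along the tool's axes at that moment; what a row does not reach only later rows make up. A row lasts 1/10 s, in which the tool goes at most 50 mm and 8.59 degrees, less where a joint would pass 70% of its speed; a pose out of reach is approached as far as the arm can. A call with a gripper value outside its range is refused whole. OPENING is the finger opening in m, from 0 to 0.0854, set as the call begins (- or left out, the last holds). The fingers move at their own pace and stop on an object; FORCE is the grip in N (left out, the last holds). Time passes only in rows, so rows that repeat a pose let the fingers close, or fill a call up. It gives the time, the measured TCP pose, the force, the opening and the grip force at its end, in the units of the state.
- telemetry.sense(): the state, without advancing time (a new reading comes with each control period).
- vision.snapshot(name): name is "scene" or "top"; returns a dict with "color" (420x560x3 uint8, red, green, blue), "fx", "fy", "cx", "cy" (pixels), "position" and "attitude" of the camera in the world. Camera axes: x right, y down, z forward; pixel columns grow to the right and rows downward; lengths in m; the calibration is good to about 2 mm. A picture is of the moment at which its call begins. There is no depth.
- close_job(): hands the job in; it is judged then, once.
The state is a dict: "time_s": time; "joints": joint angles; "qvel": joint speeds; "joint_torque": joint torques, N m; "ee_pos": TCP position; "ee_rot": TCP orientation; "ft_force": force on the tool from outside, world axes, zero at the start; "torque": the same for the moment, N m; "width": finger opening in m; "finger_force": force on a finger pad.
Only numpy, scipy, OpenCV 4.12 (cv2) and the standard library are available. Lean on these libraries where they do the work, as an engineer would, in place of code of your own. Each camera call takes 0.05 s, during which the arm holds its last target. There are 200 camera calls.

## Working session

There is one attempt and no reset: what is moved stays moved. The work goes in short steps, Python scripts to look and compute and a shell command to move; the robot and the scene stay as the last step left them, time stands still between calls to the robot, and variables do not carry over. Pictures are saved under pics/ and viewed, at most 10 in all, crops included, and the job is handed in when it is done.

```bash
ls; mkdir -p pics; python3 - <<'E'
from cell import telemetry, vision
import cv2,pickle
for n in("scene","top"):
    s=vision.snapshot(n); pickle.dump(s,open(f"{n}0.pkl","wb"))
    cv2.imwrite(f"pics/{n}0.png",cv2.cvtColor(s["color"],cv2.COLOR_RGB2BGR))
    print(n,s["fx"],s["fy"],s["cx"],s["cy"],s["position"],s["attitude"])
print(telemetry.sense())
E
```

```text
pics
scene 436.2281178353864 436.2281178353864 281.7853462275029 211.3470223104976 [ 1.18447289 -0.37612372  1.05301662] [[ 0.52692828  0.66165277 -0.53344371]
 [ 0.84990895 -0.41107366  0.32965623]
 [-0.0011667  -0.62708377 -0.77895095]]
top 419.6926815755598 419.6926815755598 281.4129315408498 216.41223623363248 [ 3.70126336e-01 -1.50906192e-03  1.61426812e+00] [[ 0.00977233 -0.99369827  0.11166135]
 [-0.99983413 -0.00799378  0.01636477]
 [-0.01536904 -0.11180275 -0.99361156]]
{'time_s': 0.1, 'joints': array([-1.26779239,  0.38377337,  0.04383069,  1.59946185, -0.01788308,
        1.16121887, -0.04993043]), 'qvel': array([-0.00203328,  0.00028668,  0.00095437, -0.00475989,  0.00038476,
        0.00067427, -0.00076196]), 'joint_torque': array([ 2.50091260e-03, -4.34731472e+01,  1.02910504e+00, -2.50456202e+01,
        1.08446914e-02,  5.41447458e-03,  9.35800450e-07]), 'ee_pos': array([0.25326206, 0.59766964, 0.2299789 ]), 'ee_rot': array([[-9.20771474e-01,  3.90101531e-01, -8.29313506e-04],
       [ 3.90102386e-01,  9.20768548e-01, -2.32576113e-03],
       [-1.43677185e-04, -2.46501168e-03, -9.99996952e-01]]), 'ft_force': array([-0.89722211, -0.52941784,  0.09697582]), 'torque': array([ 0.01368852, -0.00631935,  0.05268528]), 'finger_force': 0.0, 'width': 0.08533064379934038}
```

View pics/scene0.png

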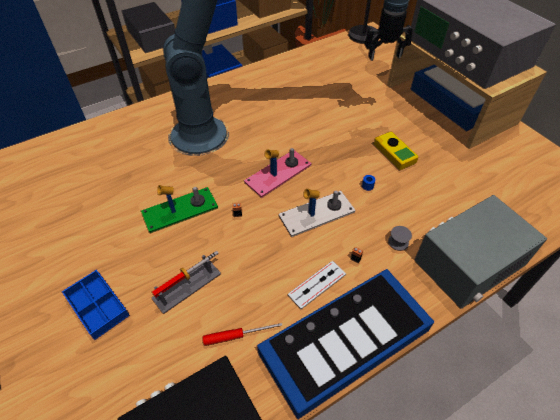

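View pics/top0.png

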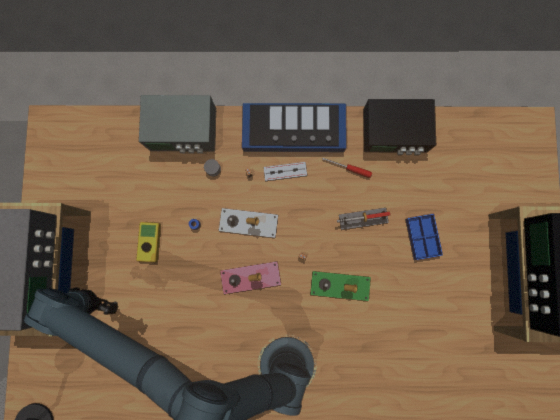

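The top view shows the aluminium jig at (248,223) with its shaft on the left at (233,221) and tube at (252,221). The sleeve is at (194,225), the rod and cradle at (365,218) with the handle on the right, and the pink and green jigs are decoys. In the scene view the jig is at (317,213), the sleeve at (369,182) and the rod at (187,282).

```bash
python3 - <<'E'
import cv2,pickle,numpy as np
def crop(n,u,v,w,h,k):
    s=pickle.load(open(n+"0.pkl","rb"))["color"][v:v+h,u:u+w,::-1]
    return cv2.resize(s,None,fx=k,fy=k,interpolation=cv2.INTER_CUBIC)
a=np.hstack([crop("scene",270,180,100,60,4),crop("scene",145,245,100,60,4)])
b=np.hstack([crop("top",183,200,100,50,4),crop("top",330,195,100,50,4)])
cv2.imwrite("pics/m.png",np.vstack([a,b]))
E
```

```text
(no output)
```

View pics/m.png

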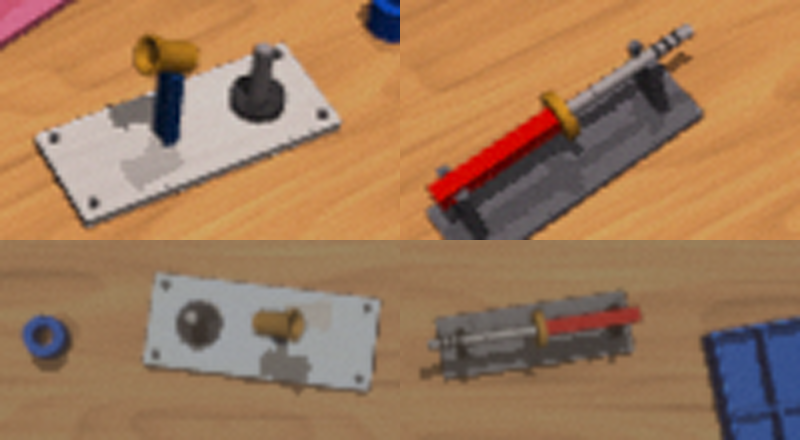

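The crops show the white plate's four corners and the dark shoulder with the shaft. The brass tube's mouth faces the rod side, and the rod lies with its tip toward the jig side. Next I measure these.

```bash
cat > h.py <<'E'
import cv2,pickle,numpy as np
from cell import telemetry, vision
def snap(n): return vision.snapshot(n)
def ray(s,p,z):
    p=np.atleast_2d(p).astype(float)
    d=np.c_[(p[:,0]-s["cx"])/s["fx"],(p[:,1]-s["cy"])/s["fy"],np.ones(len(p))]@np.array(s["attitude"]).T
    c=np.array(s["position"]); return (c+d*((z-c[2])/d[:,2])[:,None])[:,:2]
def mask(s,lo,hi,box):
    hsv=cv2.cvtColor(s["color"],cv2.COLOR_RGB2HSV); m=cv2.inRange(hsv,np.array(lo),np.array(hi))
    k=np.zeros_like(m); u,v,w,h=box; k[v:v+h,u:u+w]=m[v:v+h,u:u+w]; return k
def big(m):
    c,_=cv2.findContours(m,cv2.RETR_EXTERNAL,cv2.CHAIN_APPROX_NONE); return max(c,key=cv2.contourArea)
def cen(c):
    M=cv2.moments(c); return np.array([M["m10"]/M["m00"],M["m01"]/M["m00"]])
E
python3 - <<'E'
from h import *
S={n:pickle.load(open(n+"0.pkl","rb")) for n in("scene","top")}
B=dict(scene=dict(sl=(355,170,30,25),jig=(270,185,90,55),rod=(145,245,80,65)),top=dict(sl=(183,212,25,26),jig=(212,203,75,40),rod=(335,200,60,30)))
np.set_printoptions(precision=4,suppress=True)
for n,s in S.items():
    b=B[n]
    c=big(mask(s,(100,100,30),(130,255,255),b["sl"])); x,y,w,h=cv2.boundingRect(c)
    print(n,"sleeve",ray(s,[x+(w-1)/2,y+(h-1)/2],.0175),ray(s,cen(cv2.convexHull(c)),.0175),w,h)
    hsv=cv2.cvtColor(s["color"],cv2.COLOR_RGB2HSV)
    c=big(mask(s,(0,0,125),(180,60,255),b["jig"])); hull=cv2.convexHull(c)
    q=cv2.approxPolyN(hull,4)[0] if hasattr(cv2,"approxPolyN") else cv2.approxPolyDP(hull,4,True)[:,0]
    g=ray(s,q,.012); print(" jig px",q.tolist(),"\n",g,"sides",[np.linalg.norm(g[i]-g[(i+1)%4]) for i in range(4)])
    r=cv2.minAreaRect((ray(s,hull[:,0],.012)*1000).astype(np.float32)); print(" minrect mm",r)
    # brass, red
    m=mask(s,(15,130,60),(28,255,255),b["jig"]); 
    for nm,lo,hi,bx,z in(("tube",(14,140,50),(28,255,255),b["jig"],.106),("red",(0,200,60),(8,255,255),b["rod"],.06),("redB",(172,150,60),(180,255,255),b["rod"],.06),("collar",(14,175,60),(30,255,255),b["rod"],.06)):
        try:
            c=big(mask(s,lo,hi,bx)); g=ray(s,c[:,0],z); e=g[np.argsort(g[:,1])]
            print(" ",nm,cen(c),ray(s,cen(c),z),"area",cv2.contourArea(c),"ymin",e[0],"ymax",e[-1])
        except Exception as ex: print(nm,ex)
E
```

```text
scene sleeve [[0.5187 0.3619]] [[0.5189 0.3625]] 13 15
 jig px [[358, 213], [291, 235], [278, 214], [340, 190]] 
 [[0.5999 0.2587]
 [0.5616 0.0404]
 [0.4743 0.0492]
 [0.4953 0.2682]] sides [np.float64(0.22158771821448156), np.float64(0.08772915738704595), np.float64(0.21998953585220413), np.float64(0.10505595032039024)]
 minrect mm ((531.6736450195312, 153.9838409423828), (219.024658203125, 93.4942626953125), 83.67037200927734)
  tube [314.9886 212.3105] [[0.5876 0.1013]] area 4746.0 ymin [ 0.5995 -0.0515] ymax [0.5711 0.2689]
  red [169.1066 283.2849] [[ 0.5535 -0.3285]] area 186.0 ymin [ 0.5541 -0.3752] ymax [ 0.5442 -0.2856]
redB float division by zero
  collar [184.7586 272.6322] [[ 0.5456 -0.2812]] area 29.0 ymin [ 0.5287 -0.2874] ymax [ 0.5497 -0.2766]
top sleeve [[0.5195 0.3616]] [[0.519  0.3613]] 10 10
 jig px [[278, 214], [275, 237], [218, 230], [221, 208]] 
 [[0.5594 0.0381]
 [0.4708 0.0486]
 [0.4958 0.2677]
 [0.581  0.2584]] sides [np.float64(0.08922866318388037), np.float64(0.22051743177429473), np.float64(0.08572837667143356), np.float64(0.22134441589877094)]
 minrect mm ((526.4253540039062, 153.44749450683594), (219.05931091308594, 89.22713470458984), 83.66181182861328)
  tube [250.2424 220.1818] [[0.525 0.136]] area 11.0 ymin [0.5221 0.1223] ymax [0.5292 0.1478]
red max() iterable argument is empty
redB max() iterable argument is empty
collar max() iterable argument is empty
```

```bash
python3 - <<'E'
from h import *
np.set_printoptions(precision=4,suppress=True)
S={n:pickle.load(open(n+"0.pkl","rb")) for n in("scene","top")}
s=S["top"]; t=S["scene"]
# rod, top view
for nm,lo,hi,bx,z in(("red",(0,110,60),(9,255,255),(335,195,65,35),.067),("red2",(170,110,60),(180,255,255),(335,195,65,35),.067),("collar",(14,120,60),(30,255,255),(358,205,16,25),.06),("tube",(14,130,50),(28,255,255),(243,210,22,20),.11)):
    m=mask(s,lo,hi,bx)
    if m.any():
        c=big(m); g=ray(s,c[:,0],z); l=cv2.fitLine(g.astype(np.float32),cv2.DIST_L2,0,0,1).ravel(); e=g[np.argsort(g[:,1])]
        print(nm,cen(c) if cv2.contourArea(c) else 0,ray(s,c[:,0].mean(0),z),cv2.contourArea(c),l,e[0],e[-1])
# bright steel shank top view
hsv=cv2.cvtColor(s["color"],cv2.COLOR_RGB2HSV)
for q in [(337,220.9),(463,220)]: pass
# shoulder, top view: dark low-sat
m=mask(s,(0,0,0),(180,255,105),(222,208,20,24)); c=big(m); (cc,r)=cv2.minEnclosingCircle(c); print("shoulder top",cc,r,ray(s,cen(c),.02),ray(s,cc,.02))
m=mask(t,(0,0,0),(180,255,75),(322,196,25,18)); c=big(m); x,y,w,h=cv2.boundingRect(c); print("shoulder scene",(x,y,w,h),ray(t,[x+(w-1)/2,y+h-1-w*.39],.014),cen(c))
print("shaft top scene",ray(t,[335.3,192.3],.075))
print("rod scene: tail,collar,tip",ray(t,[[253,292.5],[285,272.8],[317,253]]-np.array([100,0])*0-np.array([0,0]),.06)[:0])
q=[[145+34/4,245+197/4],[145+161/4,245+114/4],[145+289/4,245+32/4]]; print(ray(t,q,.06))
q=[[330+(640-400)/4,195+(316-240)/4],[330+142/4,195+88/4],[330+33/4,195+105/4]]; print(ray(s,q,.06))
m=mask(t,(14,140,40),(28,255,255),(300,186,22,15)); c=big(m); print("tube scene px bbox",cv2.boundingRect(c),cen(c))
for (n,p) in (("t",[270+148/4,180+54/4]),("s",[183+296/4,200+85/4])): print("mouth",ray(t if n=="t" else s,p,.116))
E
```

```text
red [378.2268 214.7234] [[ 0.5529 -0.3325]] 73.5 [ 0.1449 -0.9894  0.5529 -0.3325] [ 0.5562 -0.3775] [ 0.5518 -0.289 ]
collar [364.6667 216.8333] [[ 0.5467 -0.2853]] 10.0 [ 0.9864  0.1643  0.5468 -0.2853] [ 0.5414 -0.2902] [ 0.5563 -0.2792]
tube [252.4583 220.7292] [[0.5235 0.1281]] 32.0 [0.0755 0.9971 0.5235 0.1281] [0.5182 0.1111] [0.5288 0.1474]
shoulder top (232.375, 220.5833282470703) 5.6552653312683105 [[0.5314 0.2125]] [[0.5317 0.2122]]
shoulder scene (328, 196, 13, 14) [[0.5333 0.2166]] [334.    203.579]
shaft top scene [[0.537  0.2118]]
rod scene: tail,collar,tip []
[[ 0.5621 -0.3744]
 [ 0.5487 -0.2812]
 [ 0.5353 -0.1811]]
[[ 0.5571 -0.3792]
 [ 0.5451 -0.2883]
 [ 0.5284 -0.1872]]
tube scene px bbox (300, 186, 22, 15) [309.8815 192.1784]
mouth [[0.5252 0.1159]]
mouth [[0.5203 0.1107]]
```

```bash
cat >> h.py <<'E'
def to(p,yang=None):
    """tool-frame shift (and turn) from present measured pose to world TCP p, tool y axis at world angle yang deg"""
    s=telemetry.sense(); R=s["ee_rot"]; d=R.T@(np.array(p)-s["ee_pos"]); cur=np.degrees(np.arctan2(R[1,1],R[0,1]))
    t=None if yang is None else np.radians((cur-yang+90)%180-90)
    return d.round(4),t,"j7",round(s["joints"][6],2),"ypos",round(cur,2)
E
python3 -m handwheel '[-0.042,-0.014,0,0.145,-0.084,-0.028,0,0.29,-0.126,-0.042,0,0.435,-0.168,-0.057,0,0.58,-0.21,-0.071,0,0.725,-0.252,-0.085,0,0.87,-0.294,-0.1,0,1.015,-0.337,-0.114,0,1.16]' 0.085
python3 -c "
from h import *
print(to([.519,.3615,.10],-6.2))"
```

```text
time_s: 0.9
ee_pos: [0.52, 0.3605, 0.2308]
ee_rot: [[-0.004, 1.0, -0.001], [1.0, 0.004, -0.0], [-0.0, -0.001, -1.0]]
ft_force: [0.5, 0.0, 0.3]
width: 0.085
finger_force: 0.0
(array([ 0.001 , -0.0008,  0.1308]), np.float64(0.112610821980458), 'j7', np.float64(-0.55), 'ypos', np.float64(0.25))
```

```bash
python3 -m handwheel '[0.001,-0.001,0.04,0.11,0.001,-0.001,0.08,0.11,0.001,-0.001,0.12,0.11,0.001,-0.001,0.16,0.11,0.001,-0.001,0.19,0.11,0.001,-0.001,0.21,0.11,0.001,-0.001,0.222,0.11,0.001,-0.001,0.222,0.11]' 0.085
python3 -m handwheel '[0,0,0,0,0,0,0,0,0,0,0,0,0,0,0,0,0,0,0,0,0,0,0,0,0,0,0,0,0,0,0,0]' 0.0 30
python3 - <<'E'
from h import *
n="scene"
for n in("scene","top"):
    s=snap(n); pickle.dump(s,open(n+"1.pkl","wb"))
    u,v=(330,140) if n=="scene" else (160,190)
    cv2.imwrite(f"pics/{n}1.png",cv2.resize(s["color"][v:v+70,u:u+70,::-1],None,fx=5,fy=5,interpolation=cv2.INTER_CUBIC))
cv2.imwrite("pics/g1.png",np.hstack([cv2.imread("pics/scene1.png"),cv2.imread("pics/top1.png")]))
E
```

```text
time_s: 1.7
ee_pos: [0.5167, 0.3619, 0.007]
ee_rot: [[0.1, 0.995, -0.004], [0.995, -0.1, -0.003], [-0.003, -0.003, -1.0]]
ft_force: [-0.9, -0.3, -0.2]
width: 0.0851
finger_force: 0.0
time_s: 2.5
ee_pos: [0.5196, 0.3639, 0.0111]
ee_rot: [[0.1, 0.995, 0.002], [0.995, -0.1, 0.002], [0.002, 0.002, -1.0]]
ft_force: [-1.0, 0.0, 6.2]
width: 0.0391
finger_force: 30.6
```

View pics/g1.png

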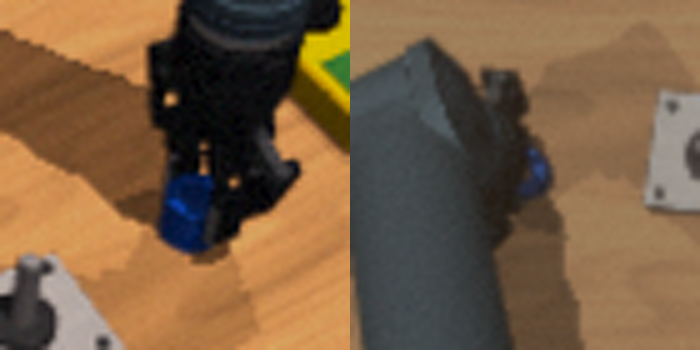

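Left half: the sleeve (crop 190,215) is held between the pads. Right half: only its edge shows, at (537,175). Next I lift it and carry it above the shaft.

```bash
python3 -m handwheel '[0,0,-0.03,0,0,0,-0.07,0,0,0,-0.1,0,-0.04,0.007,-0.11,0,-0.08,0.015,-0.11,0,-0.12,0.022,-0.11,0,-0.148,0.027,-0.11,0,-0.148,0.027,-0.11,0]' 
python3 -m handwheel '[0,0,0,0,0,0,0,0,0,0,0,0,0,0,0,0,0,0,0,0,0,0,0,0,0,0,0,0,0,0,0,0]'
python3 - <<'E'
from h import *
for i in range(3): print(telemetry.sense()["ee_pos"])
for n in("scene","top"):
    s=snap(n); pickle.dump(s,open(n+"2.pkl","wb"))
    u,v=(290,130) if n=="scene" else (200,185)
    cv2.imwrite(f"pics/{n}2.png",cv2.resize(s["color"][v:v+100,u:u+80,::-1],None,fx=5,fy=5,interpolation=cv2.INTER_CUBIC))
cv2.imwrite("pics/g2.png",np.hstack([cv2.imread("pics/scene2.png"),cv2.imread("pics/top2.png")]))
print(telemetry.sense()["ee_pos"])
E
```

```text
time_s: 3.4
ee_pos: [0.531, 0.2055, 0.1192]
ee_rot: [[0.109, 0.994, -0.001], [0.994, -0.109, -0.004], [-0.004, -0.0, -1.0]]
ft_force: [0.1, -0.6, -1.0]
width: 0.0393
finger_force: 30.6
time_s: 4.2
ee_pos: [0.5305, 0.2131, 0.1193]
ee_rot: [[0.1, 0.995, 0.0], [0.995, -0.1, -0.0], [-0.0, 0.0, -1.0]]
ft_force: [-0.6, 0.2, -0.8]
width: 0.0388
finger_force: 30.6
[0.53050214 0.21313554 0.11927033]
[0.53050214 0.21313554 0.11927033]
[0.53050214 0.21313554 0.11927033]
[0.53052232 0.21303519 0.11928838]
```

View pics/g2.png

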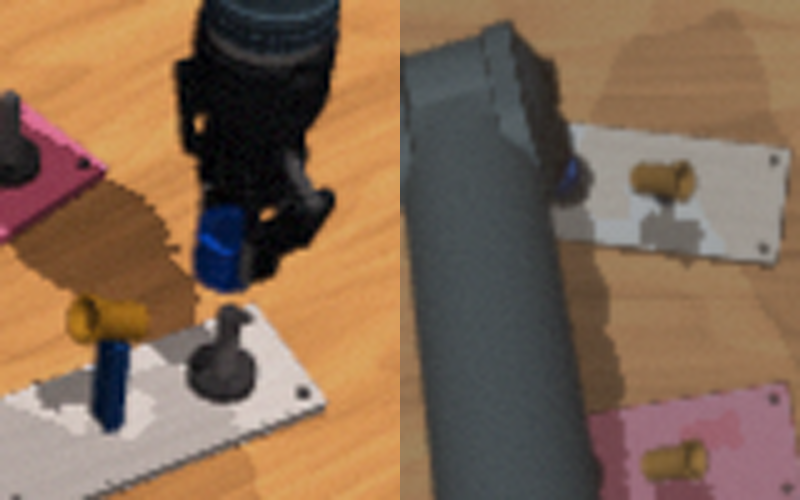

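The sleeve hangs above the shaft: sleeve at scene crop (220,250), shaft top at (235,315). I'll measure the sleeve's left edge and the stem's edges in this one view, so calibration errors largely cancel.

```bash
cat >> h.py <<'E'
def proj(s,P):
    c=(np.atleast_2d(P)-np.array(s["position"]))@np.array(s["attitude"]); return np.c_[s["fx"]*c[:,0]/c[:,2]+s["cx"],s["fy"]*c[:,1]/c[:,2]+s["cy"]]
E
python3 - <<'E'
from h import *
np.set_printoptions(precision=2,suppress=True,linewidth=200)
s=pickle.load(open("scene2.pkl","rb")); im=s["color"].astype(int)
for v in (172,175,178,181,184): print("sl",v,[tuple(im[v,u]) for u in range(326,333)])
for v in (191,193,195,197,199): print("sh",v,im[v,328:346].sum(1))
s0=pickle.load(open("scene0.pkl","rb")); i0=s0["color"].astype(int)
for v in (192,194,196): print("sh0",v,i0[v,328:346].sum(1))
r=np.array([.527,.85,0]); C=np.array([.5305,.2131,0])
for z in (.11,.1275,.144): print("pred sleeve left/right, z",z,proj(s,[C+[0,0,z]-.02*r,C+[0,0,z]+.02*r]))
A=np.array([.532,.2125,0])
for z in (.03,.05,.075): print("pred shaft l/r",z,proj(s,[A+[0,0,z]-.008*r,A+[0,0,z]+.008*r]))
E
```

```text
sl 172 [(np.int64(203), np.int64(140), np.int64(80)), (np.int64(198), np.int64(135), np.int64(76)), (np.int64(210), np.int64(143), np.int64(84)), (np.int64(159), np.int64(113), np.int64(75)), (np.int64(65), np.int64(53), np.int64(53)), (np.int64(15), np.int64(29), np.int64(68)), (np.int64(0), np.int64(22), np.int64(71))]
sl 175 [(np.int64(214), np.int64(150), np.int64(83)), (np.int64(215), np.int64(149), np.int64(83)), (np.int64(212), np.int64(145), np.int64(86)), (np.int64(112), np.int64(76), np.int64(75)), (np.int64(6), np.int64(30), np.int64(74)), (np.int64(1), np.int64(26), np.int64(69)), (np.int64(12), np.int64(28), np.int64(68))]
sl 178 [(np.int64(204), np.int64(141), np.int64(79)), (np.int64(209), np.int64(143), np.int64(84)), (np.int64(171), np.int64(118), np.int64(74)), (np.int64(81), np.int64(59), np.int64(61)), (np.int64(7), np.int64(38), np.int64(97)), (np.int64(5), np.int64(54), np.int64(140)), (np.int64(9), np.int64(58), np.int64(154))]
sl 181 [(np.int64(206), np.int64(139), np.int64(80)), (np.int64(204), np.int64(137), np.int64(81)), (np.int64(118), np.int64(80), np.in
[... 818 characters left out ...]
6 552]
sh 199 [340 245 122  90 110 125 150 173 198 258 439 557 605 620 611 616 609 601]
sh0 192 [438 441 439 432 426 290 316 401 432 392 285 328 506 574 488 411 404 406]
sh0 194 [430 457 471 563 577 311 142 190 192 199 209 231 425 550 582 491 421 411]
sh0 196 [592 587 582 585 501 264 154 178 184 194 504 587 581 584 579 576 587 470]
pred sleeve left/right, z 0.11 [[328.66 182.82]
 [342.32 182.81]]
pred sleeve left/right, z 0.1275 [[329.16 178.73]
 [342.96 178.71]]
pred sleeve left/right, z 0.144 [[329.64 174.78]
 [343.59 174.77]]
pred shaft l/r 0.03 [[330.54 200.87]
 [335.76 200.87]]
pred shaft l/r 0.05 [[331.11 196.61]
 [336.39 196.61]]
pred shaft l/r 0.075 [[331.84 191.15]
 [337.19 191.14]]
```

```bash
python3 -m handwheel '[0.002,0.001,0.01,0,0.0045,0.001,0.02,0,0.0045,0.001,0.028,0,0.0045,0.001,0.028,0,0.0045,0.001,0.028,0,0.0045,0.001,0.028,0,0.0045,0.001,0.028,0,0.0045,0.001,0.028,0]'
python3 - <<'E'
from h import *
s=snap("scene"); pickle.dump(s,open("scene3.pkl","wb")); print(telemetry.sense()["ee_pos"])
im=s["color"].astype(int)
for v in range(178,206,2): print(v,im[v,326:348].sum(1), "b-r", (im[v,326:348,2]-im[v,326:348,0]))
cv2.imwrite("pics/g3.png",cv2.resize(s["color"][160:220,300:380,::-1],None,fx=10,fy=10,interpolation=cv2.INTER_CUBIC))
E
```

```text
time_s: 5.1
ee_pos: [0.5323, 0.2176, 0.0917]
ee_rot: [[0.1, 0.995, 0.001], [0.995, -0.1, 0.0], [0.001, 0.001, -1.0]]
ft_force: [-0.2, -0.9, 0.1]
width: 0.0391
finger_force: 30.6
[0.53220605 0.21754976 0.09166538]
178 [232 265 408 452 317 120  62  85 109  97 113  97  69  42  49  42  48 135
 239 122  63  32] b-r [ -72  -82 -123 -129  -75   -8   32   62   64   69   65   69   47   18
    1    8   -4  -40  -70  -34   -1    5]
180 [362 407 392 403 249 111  95  91  85  80  74  99 107  66  36  53 112 171
 146  65  23  37] b-r [-115 -120 -117 -122  -36   63   72   66   53   51   53   50   52   30
   12    1  -19  -49  -17    5    1    1]
182 [242 381 317 319 215 114 107  80  86  83  87  90  87  61  23  33  50  42
  39  20  26  24] b-r [ -70 -111  -97  -83   -1   84   74   60   51   53   53   51   50   26
    4    5    5    3    0    2    2    0]
184 [225 236 231 209 136 180 218 167 108 107  96  83  88  68  57  41  32  25
  26  21  20  18] b-r [-71 -72 -68 -35  15 108 139 105  74  55  55  57  43  12   0   5   1   5
   1  -2   2   4]
186 [225 226 227 160  91  88 101 133 204 141 117 100  87 123 
[... 1270 characters left out ...]
 606 514 443] b-r [ -14  -13  -14  -10   -9  -10   -4   -4   -2   -1   -7   -6  -17  -15
  -16  -17  -19  -16  -17  -20  -45 -103]
200 [333 324 231 108  89  97 111 125 152 144 128 148 170 328 547 605 610 604
 598 608 605 616] b-r [-14 -12  -5  -2  -2  -1  -5  -4  -1  -6  -5  -3  -1  -8 -14 -17 -20 -18
 -20 -19 -18 -16]
202 [240 168  97  69  68  77 128 147 145 142 131 108 153 165 170 518 607 605
 609 611 619 613] b-r [ -9  -4   1  -2  -4  -3  -1  -4  -5  -5  -4  -3  -3  -2  -5 -15 -19 -19
 -19 -17 -14 -16]
204 [528 279 136 140 153  91 103 140 149 135 140 104 153 174 162 437 590 619
 622 611 614 603] b-r [-20 -10  -2  -1  -5  -5   2  -3  -6   0  -1  -1  -5  -8  -4 -11 -16 -16
 -15 -17 -17 -20]
```

View pics/g3.png

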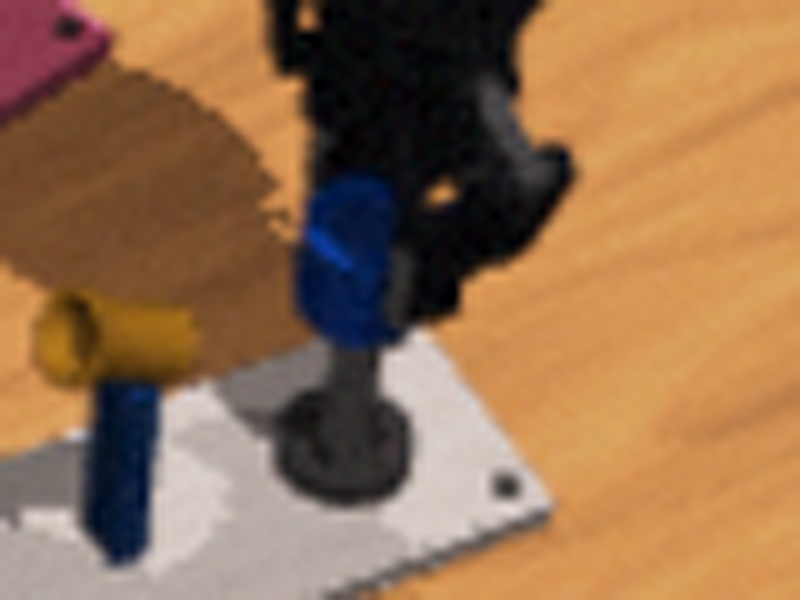

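The sleeve sits just above the stem. Its left edge is at u=329.0 and the stem spans 332.5–337.5 px, so the sleeve needs about 1 mm more along +y. Next I descend with force checks.

```bash
python3 -m handwheel '[0.001,0,0,0,0.001,0,0.003,0,0.001,0,0.006,0,0.001,0,0.009,0,0.001,0,0.012,0,0.001,0,0.014,0,0.001,0,0.014,0,0.001,0,0.014,0]'
```

```text
time_s: 5.95
ee_pos: [0.5328, 0.2182, 0.0772]
ee_rot: [[0.1, 0.995, 0.001], [0.995, -0.1, -0.0], [-0.0, 0.001, -1.0]]
ft_force: [3.4, -0.9, -2.3]
width: 0.0392
finger_force: 30.5
```

```bash
python3 -m handwheel '[0,0.001,0.004,0,0,0.001,0.01,0,0,0.001,0.016,0,0,0.001,0.022,0,0,0.001,0.028,0,0,0.001,0.034,0,0,0.001,0.039,0,0,0.001,0.039,0]'
```

```text
time_s: 6.75
ee_pos: [0.5329, 0.2182, 0.0374]
ee_rot: [[0.1, 0.995, -0.0], [0.995, -0.1, -0.001], [-0.001, -0.0, -1.0]]
ft_force: [1.5, -0.9, -1.4]
width: 0.039
finger_force: 30.5
```

```bash
python3 -m handwheel '[0,0,0.003,0,0,0,0.005,0,0,0,0.006,0,0,0,0.007,0,0,0,0.008,0,0,0,0.009,0,0,0,0.009,0,0,0,0.009,0]'
```

```text
time_s: 7.55
ee_pos: [0.533, 0.2184, 0.031]
ee_rot: [[0.1, 0.995, -0.001], [0.995, -0.1, 0.001], [0.001, -0.001, -1.0]]
ft_force: [-3.5, -1.7, 10.5]
width: 0.0388
finger_force: 31.6
```

```bash
python3 -m handwheel '[0,0,-0.002,0,0,0,-0.002,0,0,0,-0.002,0,0,0,-0.002,0,0,0,-0.002,0,0,0,-0.002,0,0,0,-0.002,0,0,0,-0.002,0]' 0.07
python3 -m handwheel '[0,0,-0.01,0,0,0,-0.03,0,0,0,-0.06,0,0,0,-0.1,0,0,0,-0.14,0,0,0,-0.18,0,0,0,-0.2,0,0,0,-0.2,0]'
python3 - <<'E'
from h import *
print(to([.5513,-.3186,.2],98.1-90))
for n in("scene","top"):
    s=snap(n); pickle.dump(s,open(n+"4.pkl","wb"))
s=pickle.load(open("scene4.pkl","rb")); cv2.imwrite("pics/g4.png",cv2.resize(s["color"][160:220,290:370,::-1],None,fx=10,fy=10,interpolation=cv2.INTER_CUBIC))
E
```

```text
time_s: 8.35
ee_pos: [0.533, 0.2184, 0.0312]
ee_rot: [[0.1, 0.995, -0.0], [0.995, -0.1, -0.0], [-0.0, -0.0, -1.0]]
ft_force: [-1.6, -0.4, -0.2]
width: 0.0699
finger_force: 0.0
time_s: 9.15
ee_pos: [0.536, 0.2193, 0.2366]
ee_rot: [[0.1, 0.995, 0.008], [0.995, -0.1, 0.005], [0.006, 0.008, -1.0]]
ft_force: [1.0, 0.2, 0.4]
width: 0.07
finger_force: 0.0
(array([-0.5338,  0.0689,  0.0339]), np.float64(-0.24186137936048113), 'j7', np.float64(-0.45), 'ypos', np.float64(-5.76))
```

View pics/g4.png

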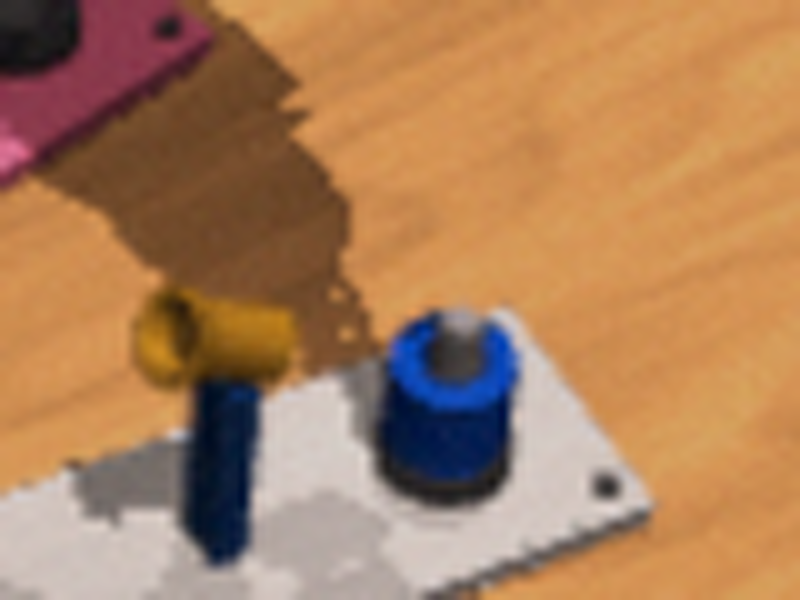

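The sleeve is seated flush on the shoulder (crop 445,430) with the shaft through it. Now I go to the rod.

```bash
python3 -m handwheel '[-0.03,0.004,0,-0.03,-0.075,0.01,0,-0.06,-0.12,0.016,0,-0.09,-0.165,0.022,0,-0.12,-0.21,0.027,0,-0.15,-0.255,0.033,0,-0.18,-0.3,0.039,0,-0.21,-0.345,0.045,0,-0.24]' 0.05
python3 -c "
from h import *
print(to([.5515,-.3175,.15],8.1))"
```

```text
time_s: 10.05
ee_pos: [0.5416, -0.1308, 0.2293]
ee_rot: [[-0.141, 0.99, -0.004], [0.99, 0.141, 0.0], [0.001, -0.004, -1.0]]
ft_force: [1.2, 0.4, -0.3]
width: 0.0504
finger_force: 0.0
(array([-0.1863, -0.0162,  0.0792]), np.float64(-1.8849437557511913e-05), 'j7', np.float64(0.44), 'ypos', np.float64(8.1))
```

```bash
python3 -m handwheel '[-0.04,-0.003,0,0,-0.085,-0.007,0,0,-0.13,-0.011,0,0,-0.17,-0.015,0.03,0,-0.186,-0.016,0.05,0,-0.186,-0.016,0.07,0,-0.186,-0.016,0.07,0,-0.186,-0.016,0.07,0]'
python3 - <<'E'
from h import *
print(to([.5515,-.3175,.041],8.1))
from h import *
a=[]
for n,(u,v) in (("scene",(135,235)),("top",(330,185))):
    s=snap(n); a.append(cv2.resize(s["color"][v:v+75,u:u+80,::-1],None,fx=5,fy=5,interpolation=cv2.INTER_CUBIC))
cv2.imwrite("pics/g5.png",np.hstack(a))
s=snap("scene")
print(proj(s,[[.5515,-.3175,.06],[*telemetry.sense()["ee_pos"]]]))
E
```

```text
time_s: 10.85
ee_pos: [0.5525, -0.3147, 0.1596]
ee_rot: [[-0.14, 0.99, -0.004], [0.99, 0.14, 0.002], [0.002, -0.003, -1.0]]
ft_force: [0.0, 0.2, 0.7]
width: 0.05
finger_force: 0.0
(array([-0.0029, -0.001 ,  0.1186]), np.float64(-0.000934471960626346), 'j7', np.float64(0.86), 'ypos', np.float64(8.05))
[[172.75730961 280.72635506]
 [165.77259791 259.83064662]]
```

View pics/g5.png

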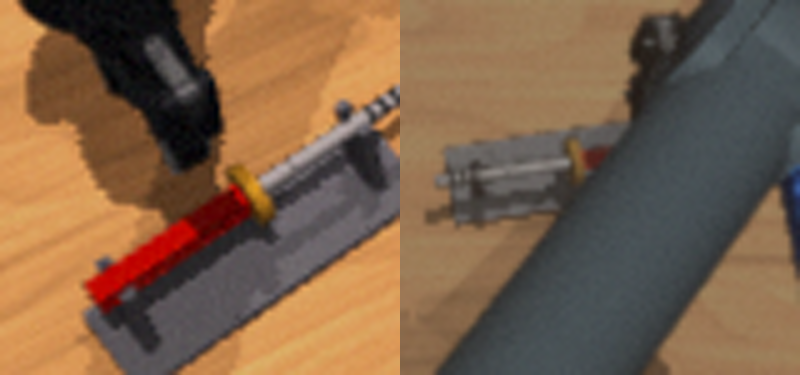

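The target pixel lands on the handle about a third of the way back from the collar, and the fingers straddle it cleanly, so I descend and grip.

```bash
python3 -m handwheel '[-0.001,-0.001,0.03,0,-0.001,-0.001,0.06,0,-0.001,-0.001,0.085,0,-0.001,-0.001,0.1,0,-0.001,-0.001,0.112,0,-0.001,-0.001,0.118,0,-0.001,-0.001,0.118,0,-0.001,-0.001,0.118,0]'
python3 -m handwheel '[0,0,0,0,0,0,0,0,0,0,0,0,0,0,0,0,0,0,0,0,0,0,0,0,0,0,0,0,0,0,0,0]' 0.0 30
python3 -m handwheel '[0,0,-0.01,0,0,0,-0.02,0,0,0,-0.04,0,0,0,-0.07,0,0,0,-0.1,0,0,0,-0.13,0,0,0,-0.13,0,0,0,-0.13,0]'
```

```text
time_s: 11.8
ee_pos: [0.5535, -0.3175, 0.0444]
ee_rot: [[-0.14, 0.99, 0.002], [0.99, 0.14, -0.001], [-0.001, 0.002, -1.0]]
ft_force: [0.2, 0.2, -0.3]
width: 0.05
finger_force: 0.0
time_s: 12.6
ee_pos: [0.5532, -0.3173, 0.0441]
ee_rot: [[-0.139, 0.99, 0.001], [0.99, 0.139, -0.0], [-0.001, 0.001, -1.0]]
ft_force: [0.2, -0.6, 5.5]
width: 0.0131
finger_force: 31.3
time_s: 13.4
ee_pos: [0.5528, -0.317, 0.1739]
ee_rot: [[-0.139, 0.99, 0.001], [0.99, 0.139, -0.0], [-0.0, 0.001, -1.0]]
ft_force: [0.3, 0.9, -1.5]
width: 0.0133
finger_force: 30.4
```

```bash
python3 -m handwheel '[0.03,-0.002,0,0.03,0.07,-0.004,0,0.07,0.11,-0.006,0,0.11,0.15,-0.008,0,0.15,0.19,-0.011,0,0.2,0.23,-0.013,0,0.24,0.259,-0.015,0.02,0.25,0.259,-0.015,0.05,0.25]'
python3 -m handwheel '[0,0,0.03,0,0,0,0.046,0,0,0,0.046,0,0,0,0.046,0,0,0,0.046,0,0,0,0.046,0,0,0,0.046,0,0,0,0.046,0]'
python3 - <<'E'
from h import *
a=[]
for n,(u,v) in (("scene",(225,160)),("top",(215,185))):
    s=snap(n); pickle.dump(s,open(n+"5.pkl","wb")); a.append(cv2.resize(s["color"][v:v+75,u:u+100,::-1],None,fx=4,fy=4,interpolation=cv2.INTER_CUBIC))
cv2.imwrite("pics/g6.png",np.hstack(a))
E
```

```text
time_s: 14.2
ee_pos: [0.5012, -0.0559, 0.1222]
ee_rot: [[0.101, 0.995, -0.0], [0.995, -0.101, 0.004], [0.004, -0.001, -1.0]]
ft_force: [0.1, 0.4, -2.3]
width: 0.0135
finger_force: 30.4
time_s: 15.0
ee_pos: [0.5022, -0.0626, 0.0779]
ee_rot: [[0.11, 0.994, 0.001], [0.994, -0.11, 0.0], [0.0, 0.001, -1.0]]
ft_force: [1.0, 0.0, -1.2]
width: 0.013
finger_force: 30.3
```

View pics/g6.png

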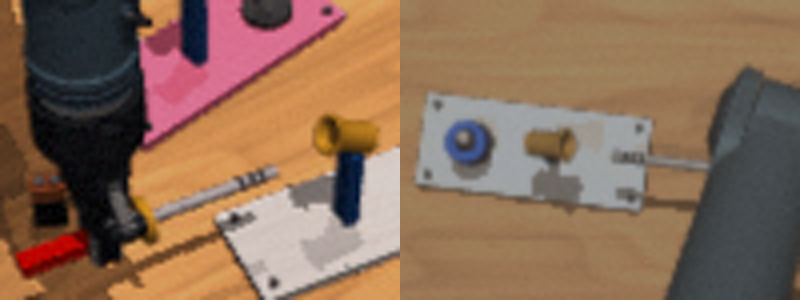

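The rod hangs level with its tip near top-crop (615,156). The mouth is near (572,146), so the rod looks slightly to the −x side. I'll check that numerically.

```bash
python3 - <<'E'
from h import *
np.set_printoptions(precision=4,suppress=True)
s=pickle.load(open("top5.pkl","rb")); im=s["color"].astype(float)
R=np.array([[.109,.994],[.994,-.109]]) # rows: jig x, jig y(-)
T=np.array([.5022,-.0626])
sat=im.max(2)-im.min(2)
# shank against wood: low saturation
for u in range(278,292,2):
    v=np.arange(217,236); w=np.clip(sat[217:236,u].max()*.9-sat[217:236,u],0,None); w[w<w.max()*.3]=0
    p=[u,(v*w).sum()/w.sum()]; print("shank",p[1].round(2),R@(ray(s,p,.094)[0]-T))
b=np.clip(sat[212:232,244:262]-45,0,None); b[:,:]*=1
for u in range(246,262,2):
    w=b[:,u-244]; v=np.arange(212,232); p=[u,(v*w).sum()/max(w.sum(),1)]; z=.116-(258-u)*.0037*.577
    print("tube",u,p[1].round(2),w.sum().round(),R@(ray(s,p,z)[0]-T))
t=pickle.load(open("scene5.pkl","rb"))
# scene points (crop/4): tip, mouth centre, exit centre
q=np.array([[276,172],[326,135],[378,137]])
q=(q+.5)/4-.5+[225,160]
print("scene u->",[ (R@(ray(t,p,z)[0]-T)) for p,z in zip(q,(.094,.116,.096))])
E
```

```text
shank 225.96 [ 0.098 -0.007]
shank 226.04 [ 0.0908 -0.0064]
shank 226.19 [ 0.0835 -0.0061]
shank 226.43 [ 0.0761 -0.0061]
shank 226.7 [ 0.0688 -0.0063]
shank 227.01 [ 0.0615 -0.0065]
shank 230.19 [ 0.0529 -0.0172]
tube 246 220.0 17.0 [0.217  0.0013]
tube 248 219.76 108.0 [0.2093 0.0026]
tube 250 219.88 110.0 [0.2016 0.0027]
tube 252 220.02 100.0 [0.1939 0.0026]
tube 254 220.42 86.0 [0.1861 0.0016]
tube 256 221.97 89.0 [ 0.1778 -0.0035]
tube 258 220.8 51.0 [0.1708 0.0011]
tube 260 0.0 0.0 [0.2684 0.8398]
scene u-> [array([0.139, 0.001]), array([0.1779, 0.0019]), array([0.22  , 0.0048])]
```

```bash
python3 -m handwheel '[0.005,0.002,0,0,0.012,0.002,0,0,0.02,0.002,0,0,0.028,0.002,0,0,0.036,0.002,0,0,0.042,0.002,0,0,0.046,0.002,0,0,0.046,0.002,0,0]'
python3 -m handwheel '[0,0,-0.01,0,0.001,0,-0.02,0,0.003,0,-0.03,0,0.006,0,-0.04,0,0.009,0,-0.05,0,0.013,0,-0.06,0,0.017,0,-0.067,0,0.017,0,-0.067,0]'
python3 - <<'E'
from h import *
s=snap("scene"); pickle.dump(s,open("scene6.pkl","wb"))
cv2.imwrite("pics/g7.png",cv2.resize(s["color"][140:240,230:360,::-1],None,fx=6,fy=6,interpolation=cv2.INTER_CUBIC))
E
```

```text
time_s: 15.9
ee_pos: [0.5088, -0.0161, 0.0772]
ee_rot: [[0.108, 0.994, -0.0], [0.994, -0.108, 0.0], [0.0, -0.0, -1.0]]
ft_force: [-0.7, -0.2, -1.6]
width: 0.0132
finger_force: 30.3
time_s: 16.7
ee_pos: [0.5117, 0.0008, 0.1456]
ee_rot: [[0.108, 0.994, 0.003], [0.994, -0.108, 0.001], [0.001, 0.003, -1.0]]
ft_force: [-0.1, -1.2, -2.0]
width: 0.0131
finger_force: 30.1
```

View pics/g7.png

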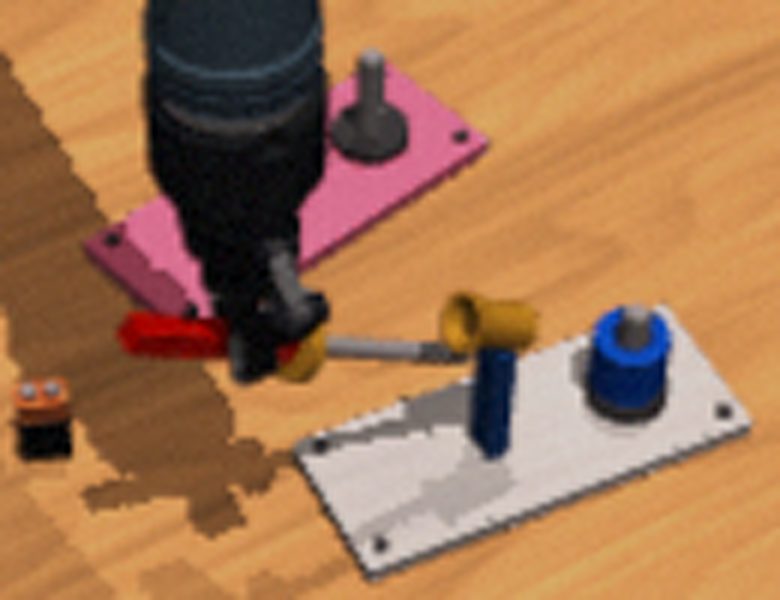

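The rod is now tilted, roughly parallel to the tube: shank crop (330,345)→(440,352), tube (462,322)→(520,326). I'll intersect pixel rays with the jig's vertical plane to get numbers.

```bash
cat >> h.py <<'E'
E1=np.array([.109,.994]); E2=np.array([.994,-.109]); P0=np.array([.5042,-.0626])
def plane(s,p,off=0.):
    """pixel -> (s along jig x from P0, z) in the vertical plane through P0+off*E2 along jig x"""
    p=np.atleast_2d(p).astype(float); d=np.c_[(p[:,0]-s["cx"])/s["fx"],(p[:,1]-s["cy"])/s["fy"],np.ones(len(p))]@np.array(s["attitude"]).T
    c=np.array(s["position"]); k=(off-(c[:2]-P0)@E2)/(d[:,:2]@E2); X=c+d*k[:,None]; return np.c_[(X[:,:2]-P0)@E1,X[:,2]]
E
python3 - <<'E'
from h import *
np.set_printoptions(precision=4,suppress=True)
s=pickle.load(open("scene6.pkl","rb")); im=s["color"].astype(int)
f=lambda a:(np.array(a,float)+.5)/6-.5+[230,140]
for n,a in dict(tail=[130,333],shank1=[335,347],shank2=[435,351],mouth=[462,321],exit=[533,325]).items(): print(n,f(a),plane(s,f(a)))
e=telemetry.sense()["ee_pos"]; print("TCP s,z",(e[:2]-P0)@E1,(e[:2]-P0)@E2,e[2])
hsv=cv2.cvtColor(s["color"],cv2.COLOR_RGB2HSV)
for u in range(285,303,2):
    c=im[190:206,u]; print(u,"satur",(c.max(1)-c.min(1)))
E
```

```text
tail [251.25   195.0833] [[0.0123 0.191 ]]
shank1 [285.4167 197.4167] [[0.112  0.1315]]
shank2 [302.0833 198.0833] [[0.1653 0.1017]]
mouth [306.5833 193.0833] [[0.1791 0.1167]]
exit [318.4167 193.75  ] [[0.2191 0.094 ]]
TCP s,z 0.06363148355287257 0.00047576771484403036 0.14516587073886258
285 satur [115 116 113 114 128 113  38  20  18  63 127 129 128 132 128 128]
287 satur [129 129 127 126 126 112  37  12  14  56 127 127 129 128 127 130]
289 satur [129 127 130 127 128 114  55  15   9  46 125 127 128 127 127 130]
291 satur [126 130 127 129 127 118  58  11   9  37 126 127 123 127 126 129]
293 satur [129 128 126 125 127 125  88  16  12  29 108 119 127 129 128 130]
295 satur [127 126 127 127 129 127  86  14  12  23  94 126 131 131 129 129]
297 satur [126 126 126 131 128 132 104  11  12  24 101 127 129 128 130 119]
299 satur [125 129 132 129 129 127 114  12  10  16  67 133 125 127 125 115]
301 satur [126 129 126 128 129 131 117   6   5  12  65 127 128 125 118  63]
```

```bash
python3 -m handwheel '[-0.01,0,0,0,-0.025,0,0,0,-0.025,0,-0.015,0,-0.025,0,-0.029,0,-0.018,0,-0.029,0,-0.011,0,-0.029,0,-0.011,0,-0.029,0,-0.011,0,-0.029,0]'
python3 - <<'E'
from h import *
np.set_printoptions(precision=4,suppress=True)
s=snap("scene"); pickle.dump(s,open("scene7.pkl","wb")); im=s["color"].astype(float); sat=im.max(2)-im.min(2)
e=telemetry.sense()["ee_pos"]; print("TCP s,z",(e[:2]-P0)@E1,(e[:2]-P0)@E2,e[2])
for u in range(276,306,2):
    v=np.arange(176,206); w=np.clip(80-sat[176:206,u],0,None); print(u,(v*w).sum()/max(w.sum(),1),w.sum().round(),plane(s,[u,(v*w).sum()/max(w.sum(),1)]))
E
```

```text
time_s: 17.55
ee_pos: [0.5088, -0.0102, 0.1726]
ee_rot: [[0.108, 0.994, -0.001], [0.994, -0.108, -0.0], [-0.0, -0.001, -1.0]]
ft_force: [0.5, 0.0, -0.8]
width: 0.0132
finger_force: 30.3
TCP s,z 0.05211351613588804 -0.001048801242914948 0.17263057474920485
276 186.01052631578946 665.0 [[0.0838 0.1921]]
278 184.9820224719101 445.0 [[0.0897 0.1934]]
280 186.57142857142858 182.0 [[0.0955 0.1843]]
282 191.05357142857142 224.0 [[0.1014 0.1633]]
284 190.85308056872037 211.0 [[0.1075 0.1612]]
286 191.28436018957345 211.0 [[0.1136 0.1564]]
288 190.95833333333334 216.0 [[0.1197 0.1548]]
290 191.36444444444444 225.0 [[0.1259 0.1501]]
292 191.30769230769232 208.0 [[0.1321 0.1473]]
294 192.38048780487804 205.0 [[0.1385 0.1397]]
296 192.70422535211267 213.0 [[0.1448 0.1352]]
298 192.89119170984455 193.0 [[0.1512 0.1312]]
300 193.1304347826087 207.0 [[0.1577 0.127 ]]
302 195.48461538461538 260.0 [[0.1645 0.1135]]
304 198.0349344978166 229.0 [[0.1716 0.0988]]
```

```bash
python3 -m handwheel '[0.003,0.001,0.001,0,0.006,0.001,0.003,0,0.009,0.001,0.0045,0,0.012,0.001,0.006,0,0.015,0.001,0.008,0,0.018,0.001,0.009,0,0.021,0.001,0.011,0,0.021,0.001,0.011,0]'
```

```text
time_s: 18.4
ee_pos: [0.5125, 0.0104, 0.162]
ee_rot: [[0.109, 0.994, -0.001], [0.994, -0.109, 0.0], [0.0, -0.001, -1.0]]
ft_force: [-0.6, -0.1, -2.0]
width: 0.0133
finger_force: 30.3
```

```bash
python3 -m handwheel '[0.005,0,0.003,0,0.01,0,0.006,0,0.015,0,0.009,0,0.02,0,0.0115,0,0.025,0,0.0145,0,0.03,0,0.0175,0,0.035,0,0.02,0,0.035,0,0.02,0]'
```

```text
time_s: 19.2
ee_pos: [0.5162, 0.0456, 0.1418]
ee_rot: [[0.108, 0.994, -0.001], [0.994, -0.108, 0.0], [-0.0, -0.001, -1.0]]
ft_force: [0.2, 0.6, -1.7]
width: 0.0134
finger_force: 30.3
```

```bash
python3 - <<'E'
from h import *
np.set_printoptions(precision=4,suppress=True)
s=snap("scene"); im=s["color"].astype(float); sat=im.max(2)-im.min(2)
e=telemetry.sense(); print(e["ft_force"]); e=e["ee_pos"]; print("TCP s,z",(e[:2]-P0)@E1,(e[:2]-P0)@E2,e[2])
hsv=cv2.cvtColor(s["color"],cv2.COLOR_RGB2HSV); m=mask(s,(12,150,50),(30,255,255),(280,175,45,30))
for v in range(178,204): print(v,"".join("#" if sat[v,u]<60 else ("B" if m[v,u] and im[v,u,0]<190 else ".") for u in range(270,325)))
E
```

```text
[-0.7969 -0.7282 -0.833 ]
TCP s,z 0.1082027386119724 0.0003472947800034423 0.1420051850386809
178 ........##################B............................
179 .........################.B............................
180 .........################.B............................
181 .........#################.............................
182 ##.......#################.............................
183 .........###################...........................
184 ..........####################B........................
185 .........######################........................
186 .........######################B.......................
187 .....#....#####################B.......................
188 ...........###################B.....BBB................
189 .............################BB...BBBBBBB..............
190 .............###############B.....BBB##BBBBBBBBB.......
191 .............##############BB.....BB.##BBBBBBBBB.......
192 .............###########.BBBB###########BBBBBBBBBB.....
193 .............##########..BBBB###########BBBBBBBBB.##...
194 .............#########..BBBBB.##########BBBBBBBBB.##...
195 .............#########.BBBBBB....B#####BBBBBBBBBB.##...
196 ..............########BBBBBBB....BBBBBBBBBBBBBBBBB.....
197 ..............#######BBBBBBB......BBBBBB######BBB....##
198 .............B#####BBBBBBBB........BBBB#######B...#####
199 ...............#.B.....BBB...........B.####..##.#######
200 ..........B............................################
201 ..........B............................################
202 ..........B............................################
203 ..........BB.........................##################
```

```bash
python3 -m handwheel '[0.005,0,0.003,0,0.01,0,0.006,0,0.015,0,0.0085,0,0.02,0,0.0115,0,0.024,0,0.014,0,0.027,0,0.0155,0,0.03,0,0.017,0,0.03,0,0.017,0]'
python3 -m handwheel '[0.001,0,0.0005,0,0.002,0,0.001,0,0.003,0,0.002,0,0.004,0,0.0025,0,0.005,0,0.003,0,0.006,0,0.0035,0,0.006,0,0.0035,0,0.006,0,0.0035,0]'
```

```text
time_s: 20.05
ee_pos: [0.5197, 0.0748, 0.125]
ee_rot: [[0.109, 0.994, -0.0], [0.994, -0.109, 0.0], [-0.0, -0.0, -1.0]]
ft_force: [0.0, -0.6, -1.7]
width: 0.0132
finger_force: 30.3
time_s: 20.85
ee_pos: [0.5204, 0.0802, 0.1217]
ee_rot: [[0.11, 0.994, -0.0], [0.994, -0.11, -0.0], [-0.0, -0.0, -1.0]]
ft_force: [-0.1, 0.5, -0.8]
width: 0.0135
finger_force: 30.3
```

```bash
python3 -m handwheel '[0.001,0,0.0005,0,0.001,0,0.001,0,0.002,0,0.001,0,0.003,0,0.0015,0,0.003,0,0.0015,0,0.003,0,0.0015,0,0.003,0,0.0015,0,0.003,0,0.0015,0]'
```

```text
time_s: 21.65
ee_pos: [0.5207, 0.0832, 0.1203]
ee_rot: [[0.11, 0.994, -0.0], [0.994, -0.11, 0.0], [0.0, -0.0, -1.0]]
ft_force: [0.1, -0.1, -1.6]
width: 0.0135
finger_force: 30.3
```

```bash
python3 -m handwheel '[0.001,0,0.0005,0,0.001,0,0.001,0,0.002,0,0.001,0,0.003,0,0.0015,0,0.003,0,0.0015,0,0.003,0,0.0015,0,0.003,0,0.0015,0,0.003,0,0.0015,0]'
```

```text
time_s: 22.45
ee_pos: [0.5211, 0.0833, 0.1196]
ee_rot: [[0.112, 0.994, -0.001], [0.994, -0.112, -0.002], [-0.003, -0.001, -1.0]]
ft_force: [-3.2, -5.9, 7.1]
width: 0.0137
finger_force: 31.4
```

```bash
python3 -m handwheel '[0.001,0,0.0005,0,0.001,0,0.0005,0,0.001,0,0.0005,0,0.001,0,0.0005,0,0.001,0,0.0005,0,0.001,0,0.0005,0,0.001,0,0.0005,0,0.001,0,0.0005,0]'
python3 - <<'E'
from h import *
s=snap("scene"); im=s["color"].astype(float); sat=im.max(2)-im.min(2); m=mask(s,(12,150,50),(30,255,255),(280,175,45,30))
print(telemetry.sense()["ft_force"])
for v in range(182,206): print(v,"".join("#" if sat[v,u]<60 else ("B" if m[v,u] and im[v,u,0]<190 else ".") for u in range(285,345)))
E
```

```text
time_s: 23.25
ee_pos: [0.5211, 0.0832, 0.1195]
ee_rot: [[0.113, 0.994, -0.001], [0.994, -0.113, -0.003], [-0.003, -0.001, -1.0]]
ft_force: [-4.3, -8.5, 9.9]
width: 0.0134
finger_force: 31.8
[-4.35961463 -8.47252946  9.85841475]
182 .B....B#################....................................
183 ......B#################....................................
184 BB....B##################.B.................................
185 BBB....B####################B...............................
186 BBBB....#####################...............................
187 BBBB....#####################B..............................
188 ...BB...#####################B..............................
189 ........####################BB..............................
190 ...........################BBBBBB...........................
191 ..........################BBBBBBBB.............######.###...
192 ..........##############BBBBBBBBBBB..........#...########...
193 ..........#############BBBBBBBBBBBB####.##..#...######..##..
194 ..........##########..BBBBBBBBBBBB.##################...###.
195 ..........#########..BBBBBBBBBBBBB.##################....###
196 BB........#########.BBBBBBBBBBBBBBB..################....###
197 BBBBBBB....########BBBBBB#####BBBB....#######...#####....###
198 BBBBBBBB...#######BBBBBB#######.B..##########...........####
199 BBBBBBBBB..#####BBBBBBBB####...#.############...........####
200 BBBBBBBBBB...........B..#######################.........####
201 BBBBBBBB.B..............#######################.........####
202 BBBBBBBBBB..............######################.........#####
203 BBBBBBBBBB............########################.........#####
204 BBBBBBBBB..........##########################..........#####
205 .................#############################........######
```

The collar is stopped on the mouth with about 13 N of push, and the shank tip projects beyond the tube exit. I draw it out along the axis.

```bash
python3 -m handwheel '[-0.008,0,-0.005,0,-0.02,0,-0.0115,0,-0.033,0,-0.019,0,-0.046,0,-0.0265,0,-0.059,0,-0.034,0,-0.072,0,-0.0415,0,-0.085,0,-0.049,0,-0.098,0,-0.0565,0]'
python3 -m handwheel '[-0.012,0,-0.007,0,-0.02,0,-0.0115,0,-0.02,0,-0.0115,0,-0.02,0,-0.0115,0,-0.02,0,-0.03,0,-0.02,0,-0.06,0,-0.02,0,-0.08,0,-0.02,0,-0.08,0]'
python3 - <<'E'
from h import *
print(to([.5532,-.3173,.2],8.1))
E
```

```text
time_s: 24.1
ee_pos: [0.5103, -0.0114, 0.1755]
ee_rot: [[0.11, 0.994, 0.0], [0.994, -0.11, 0.0], [0.0, 0.0, -1.0]]
ft_force: [0.5, -0.6, -1.4]
width: 0.0137
finger_force: 30.2
time_s: 24.9
ee_pos: [0.5106, -0.0291, 0.2574]
ee_rot: [[0.108, 0.994, 0.006], [0.994, -0.108, 0.001], [0.002, 0.006, -1.0]]
ft_force: [-0.5, 1.1, -0.4]
width: 0.0135
finger_force: 30.3
(array([-0.2821,  0.0731,  0.0572]), np.float64(-0.24948418427300414), 'j7', np.float64(-0.06), 'ypos', np.float64(-6.19))
```

```bash
python3 -m handwheel '[-0.02,0.005,0,-0.02,-0.06,0.016,0,-0.06,-0.1,0.026,0,-0.1,-0.14,0.036,0,-0.14,-0.18,0.047,0,-0.18,-0.22,0.057,0.02,-0.22,-0.26,0.068,0.04,-0.25,-0.282,0.073,0.057,-0.25]'
python3 -m handwheel '[0,0,0,0,0,0,0,0,0,0,0,0,0,0,0,0,0,0,0,0,0,0,0,0,0,0,0,0,0,0,0,0]'
python3 - <<'E'
from h import *
print(to([.5532,-.3173,.13],8.0), to([.5532,-.3173,.0441]))
E
```

```text
time_s: 25.7
ee_pos: [0.5483, -0.3216, 0.1945]
ee_rot: [[-0.137, 0.991, -0.004], [0.991, 0.137, -0.001], [-0.001, -0.004, -1.0]]
ft_force: [-0.2, -0.1, -1.3]
width: 0.0132
finger_force: 30.2
time_s: 26.5
ee_pos: [0.55, -0.3182, 0.198]
ee_rot: [[-0.14, 0.99, 0.001], [0.99, 0.14, 0.0], [-0.0, 0.0, -1.0]]
ft_force: [0.7, 0.2, -1.8]
width: 0.0132
finger_force: 30.2
(array([0.0005, 0.0032, 0.068 ]), np.float64(0.000755165405234527), 'j7', np.float64(0.88), 'ypos', np.float64(8.04)) (array([0.0005, 0.0032, 0.1539]), None, 'j7', np.float64(0.88), 'ypos', np.float64(8.04))
```

```bash
python3 -m handwheel '[0,0.003,0,0,0,0.003,0.02,0,0,0.003,0.04,0,0,0.003,0.06,0,0,0.003,0.075,0,0,0.003,0.085,0,0,0.003,0.095,0,0,0.003,0.1,0]'
```

```text
time_s: 27.3
ee_pos: [0.553, -0.3182, 0.0977]
ee_rot: [[-0.139, 0.99, 0.0], [0.99, 0.139, 0.0], [0.0, 0.0, -1.0]]
ft_force: [-0.4, -0.1, 1.9]
width: 0.0135
finger_force: 30.4
```

```bash
python3 -m handwheel '[0,0,0.01,0,0,0,0.02,0,0,0,0.03,0,0,0,0.038,0,0,0,0.045,0,0,0,0.05,0,0,0,0.053,0,0,0,0.053,0]'
```

```text
time_s: 28.1
ee_pos: [0.5529, -0.3181, 0.0452]
ee_rot: [[-0.139, 0.99, 0.0], [0.99, 0.139, 0.0], [0.0, 0.0, -1.0]]
ft_force: [-0.8, -0.8, 3.2]
width: 0.0132
finger_force: 30.0
```

```bash
python3 -m handwheel '[0,0,0.001,0,0,0,0.002,0,0,0,0.002,0,0,0,0,0,0,0,-0.01,0,0,0,-0.03,0,0,0,-0.06,0,0,0,-0.09,0]' - 40
python3 -m handwheel '[0,0,-0.03,0,0,0,-0.06,0,0,0,-0.07,0,0,0,-0.075,0,0,0,-0.075,0,0,0,-0.075,0,0,0,-0.075,0,0,0,-0.075,0]'
python3 -m handwheel '[0,0,0,0,0,0,0,0,0,0,0,0,0,0,0,0,0,0,0,0,0,0,0,0,0,0,0,0,0,0,0,0]'
python3 - <<'E'
import h
from h import *
np.set_printoptions(precision=4,suppress=True)
s=snap("scene"); im=s["color"].astype(float); sat=im.max(2)-im.min(2)
e=telemetry.sense()["ee_pos"]; h.P0=e[:2]; h.E1=np.array([-.139,.990]); h.E2=np.array([.99,.139])
X=lambda d,dz:np.array([*(e[:2]+d*h.E1),e[2]+.016+dz])
print("pred level collar, mid, tip px",proj(s,[X(.038,0),X(.09,0),X(.138,0)]))
for d in (.055,.07,.085,.1,.115):
    p=proj(s,[X(d,0)])[0]; u=int(round(p[0])); v0=int(p[1])-12; v=np.arange(v0,v0+24); w=np.clip(80-sat[v,u],0,None)
    q=[u,(v*w).sum()/max(w.sum(),1)]; print(d,w.sum(),h.plane(s,q)-[0,e[2]+.016])
t=pickle.load(open("scene4.pkl","rb")); b=(315,180,40,40)
for k in(t,s):
    c=big(mask(k,(100,100,30),(130,255,255),b)); print("sleeve",cen(c),cv2.boundingRect(c))
E
```

```text
time_s: 28.9
ee_pos: [0.5524, -0.3163, 0.1345]
ee_rot: [[-0.14, 0.99, -0.002], [0.99, 0.14, 0.002], [0.002, -0.002, -1.0]]
ft_force: [1.0, -0.4, -0.8]
width: 0.0132
finger_force: 40.7
time_s: 29.7
ee_pos: [0.5522, -0.3176, 0.2084]
ee_rot: [[-0.14, 0.99, -0.002], [0.99, 0.14, 0.001], [0.001, -0.002, -1.0]]
ft_force: [0.3, 0.8, -2.2]
width: 0.0129
finger_force: 40.7
time_s: 30.5
ee_pos: [0.5528, -0.318, 0.2098]
ee_rot: [[-0.14, 0.99, 0.0], [0.99, 0.14, -0.0], [-0.0, 0.0, -1.0]]
ft_force: [-0.3, 0.0, -3.0]
width: 0.0128
finger_force: 40.7
pred level collar, mid, tip px [[173.0115 236.2418]
 [192.0084 224.8225]
 [208.8788 214.6814]]
0.055 350.0 [[0.055  0.0041]]
0.07 340.0 [[0.0715 0.0046]]
0.085 382.0 [[0.0852 0.0045]]
0.1 379.0 [[0.1015 0.0021]]
0.115 384.0 [[0.1154 0.0006]]
sleeve [334.2266 200.448 ] (328, 192, 14, 16)
sleeve [334.2617 200.4102] (328, 192, 14, 16)
```

```bash
python3 - <<'E'
from h import *
s=snap("scene"); im=s["color"].astype(int); sat=im.max(2)-im.min(2)
for v in range(202,262): print(v,"".join("R" if im[v,u,0]>2.5*im[v,u,1] and im[v,u,0]>60 else ("#" if sat[v,u]<45 and im[v,u].sum()>240 else ("o" if sat[v,u]<45 else ".")) for u in range(135,225)))
E
```

```text
202 oo#ooooooooooooooooooooooooooo...ooooo..................ooooooooooooo.....................
203 ooooooooooooooooooooooooooooo.....ooooo.................ooooooooooooo.........o...........
204 ooooooooooooooooooooooooooooo.....ooooo..................ooooooooooo.........oo...........
205 oooooooooooooooooooooooooooooo....ooooo...................ooooooooo.......................
206 oooooooooooooooooooooooooooooo.....ooooo....................oooo..........................
207 oooooooooooooooooooooooooooooo.....ooooo..........................................o.......
208 ooooooooooooooooooooooooooooooo....ooooo.......................................oo.........
209 ooooooooooooooooooooooooooooooo....ooooo....................................oo............
210 ooooooooooooooooooooooooooooooo.....ooooo................................ooo..............
211 ooooooooooooooooooooooooooooooo....oooooo..............................oo.................
212 ooooooooooooooooooooooooooooooo....ooooo............................ooo...................
213 ooooooooooooooooooooooooooooooo.....oo.............
[... 3899 characters left out ...]
...................................
255 RRRRRRRRRRRRRRRR....................................................#.....................
256 RRRRRRRRRRRRRR.....................................................###....................
257 RRRRRRRRRRRRR.......................................................oo....................
258 RRRRRRRRRRR.........................................................ooo...................
259 RRRRRRRRR...........................................................oo#...................
260 .RRRRRR.............................................................o######...............
261 ..RRRR...............................................................o###oo#..............
```

```bash
python3 -c "
from cell import close_job
print(close_job())"
```

```text
the job is handed in; nothing more can be done
None
```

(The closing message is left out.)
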